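# Cure a paint test plate under the hold-down UV lamp

### The arm

A 7-joint arm with a two-finger parallel gripper is mounted at the origin on the work surface; the furniture and walls round the work are solid. World frame = base frame: x ahead of the robot, y to its left, z up, the work surface at z = 0. Lengths are in m, angles in rad, forces in N, time in s.
With the tool pointing down it reaches from about 0.425 to 0.875 m from the base axis. Payload 4.7 kg.
Tool frame: the origin (TCP) lies between the finger pads; the fingertips stand 25 mm ahead of it and the grasp point (between the pads) lies 6 mm ahead of it (robot.nose_length is the z of the fingertips in the tool frame, in m); z points along the fingers, y is the line along which they close (so a half turn about z gives the same grasp; the last joint's range is limited). The gripper opens to 85 mm and grips with 20 to 120 N. Pads are 22 mm wide; open, the fingers measure 114 mm over their backs; the gripper's body (76 mm by 85 mm) begins 54 mm behind the grasp point. The pads swing forward as they close: fully open they stand 13 mm farther back than shut.
Start: joints at [1.183, 0.321, -0.07, 1.45, 0.023, 1.371, -0.057], TCP at [0.254, -0.598, 0.256] pointing down, gripper open.
Joint ranges: [-2.86, 2.86], [-0.3, 2.09], [-1.38, 1.24], [0.06, 2.45], [-1.56, 4.7], [0.09, 2.05], [-2.69, 2.69]. Speed limits (rad/s): [2.57, 2.57, 3.14, 3.14, 3.14, 3.14, 3.14].

### API

Orientations are given as a unit quaternion [w, x, y, z].
In Python, from plant import robot, viewer gives the robot as it stands.
- The arm moves only by the tool servo_tool, never from a script. Its argument "targets" is a list of rows, each a list of 3 entries, a list of its own where there are three numbers: the opening, from -1 (shut) to 1 (fully open), then the shift along the tool's x, y, z as a fraction of full scale, then the turn about the tool's z as a fraction of full scale. In form: [[grip, [tx, ty, tz], roll], ...]. A call has 1 to 20 rows; each row is the pose to reach, as a shift and turn from the pose commanded when the call began, along the tool's axes at that moment; what a row does not reach only later rows make up. Full scale, the value 1, is 10 cm for a shift and pi/4 rad for a turn. A row lasts 1/10 s, in which the tool goes at most 50 mm and 8.59 degrees, less where a joint would pass 70% of its speed; a pose out of reach is approached as far as the arm can. A call with a number of a shift or a turn outside -1 to 1 is refused whole. A call with a gripper value outside its range is refused whole. The fingers move at their own pace and stop on an object; "force" is the grip in N (left out, the last holds). Time passes only in rows, so rows that repeat a pose let the fingers close. It gives the time, the measured TCP pose, the force, the opening and the grip force at its end, in the units of the state.
- robot.read_state(): the state, without advancing time (a new reading comes with each control period).
- viewer.read_camera(name): name is "scene" or "top" or "wrist"; returns a dict with "color" (384x512x3 uint8, red, green, blue), "z_map" (384x512 float32, m along the optical axis (not along the pixel's ray), 0 where there is no reading), "fx", "fy", "cx", "cy" (pixels), "extrinsics" (4x4, takes a point from world to camera coordinates); the wrist camera has in their place "hand_eye" (4x4, takes a point from camera to tool coordinates, whose origin is the TCP and whose axes are the flange's). Camera axes: x right, y up, looking along -z (the intrinsics and any distortion apply to the point x, -y, -z); pixel columns grow to the right and rows downward; lengths in m; the calibration is good to about 2 mm. A picture is of the moment at which its call begins: read the wrist's pose just before it.
- robot.sign_off(): hands the job in; it is judged then, once.
The state is a dict: "time_s": time; "qpos": joint angles; "qd": joint speeds; "joint_efforts": joint torques, N m; "tcp_pos": TCP position; "orientation": TCP orientation; "wrist_force": force on the tool from outside, world axes, zero at the start; "wrist_torque": the same for the moment, N m; "gripper_width": finger opening in m; "finger_force": force on a finger pad.
Only numpy, scipy, OpenCV 4.12 (cv2) and the standard library are available. Lean on these libraries where they do the work, as an engineer would, in place of code of your own. Each camera call takes 0.05 s, during which the arm holds its last target. There are 200 camera calls.

### The job

Take the paint test plate out of its wooden stand by the blue grip and slide it upright into the slot on top of the white curing box until it rests on the slot's floor, then let go of it. Only when it is fully in, press the box's spring-loaded black lever down past its first two clicks to the third and last one, without forcing it, and keep it down: the lamp burns only while the lever is held, so finish while you are still holding it in the third notch against its spring. Leave the jar, the tin and the dropper bottle standing where they are.

Things in the scene. Friction and masses are not known exactly. Their poses are not given: they have to be found in the camera images.
- plate_grip (a point): centre of the test plate's blue grip: 12 mm thick (own x), 40 wide (own y), 22 tall (z). Below it the upright white blade with colour swatches, 6 mm thick (x), 60 wide (y), 62 tall; its lower edge is 73 mm below this point. 60 g, loose, the same either way round. Starts upright in the groove of the stand, 22 mm deep, this point 81 mm above the worktop
- plate_foot (a point): middle of the lower edge of the test plate's blade, same axes as the grip
- stand: wooden stand, base 56 x 100 mm and 30 mm tall, fixed; origin at the centre of its underside, groove along its own y, open at the top
- uv_box: white curing box, 94 mm deep (own x) x 174 mm wide (own y) x 70 mm tall, fixed; origin at the centre of its underside; its front (dark violet window and lever) looks to its own -x, the slot is in the top on the left part as seen from the front (own +y)
- slot_mouth (a point): centre of the slot's mouth, level with the top of the box (70 mm above the worktop); the slot runs along own y, 63 mm long (y) x 9 mm wide (x), its mouth chamfered 4 mm all round inside a black bezel, 44 mm deep; axes as the box
- slot_floor (a point): centre of the slot's floor, 26 mm above the worktop: the seated plate's lower edge rests here, its grip's centre then 99 mm above the worktop and 29 mm above the top of the box
- lever_top (a point): middle of the red pad on the upper face of the black lever tab, 27 mm out from the box's front face; the tab is 46 mm long (own x, out from the front) x 36 mm wide (own y) x 10 mm thick; with the lever up this face is 64 mm above the worktop. Press straight down here with shut fingertips
- lever (a joint): how far the lever is pressed down, in m: 0 up, clicks at 0.010, 0.020, 0.030, hard stop at 0.034. Its spring always returns it to 0: 4 N at the top rising to 9 N at the third click; leaving each click takes some 4 N more, up to about 11 N. Yellow, orange, red marks beside the tab are level with its upper face at the first, second, third click
- jar_brown: small paint jar with brown cap, 35 x 35 x 41 mm, loose bystander beside the curing box; origin at the underside
- putty_tin: flat round tin, 63 mm across, 21 mm tall, loose bystander behind the stand; origin at the underside
- dropper_2: cream dropper bottle with white tip, 26 mm across, 84 mm tall, loose bystander to the right of the stand; origin at the underside
Not all that is in view belongs to the job. Of the things that look like the part that bears plate_grip, the smallest one is meant.

How it is judged:
By the outcome, as a careful person would: the job done as asked, in the order asked, and still so for the second after the job is handed in, while the arm keeps its last pose, push and grip.
It also fails if it takes over 58 s, if anything falls off the work surface, if the arm or the gripper's body presses on something with over 40 N, if the wrist force passes 120 N, or if a joint passes its speed limit or range.

## Working session

There is one attempt and no reset: what is moved stays moved. The work goes in short steps, Python scripts to look and compute and a tool call to move; the robot and the scene stay as the last step left them, time stands still between calls to the robot, and variables do not carry over. Pictures are saved under pics/ and viewed, at most 10 in all, crops included, and the job is handed in when it is done.

Besides the shell and the picture viewer there is one more tool, called after ">>>" as name([rows], argument=value, ...), one row to a line, values as JSON. servo_tool: Moves the arm, as the interface text tells. Its arguments: {"type":"object","properties":{"targets":{"type":"array"},"force":{"type":"number"}},"required":["targets"]}

```bash
ls; mkdir -p pics
cat > h.py <<'E'
import numpy as np, cv2
from plant import robot, viewer
from scipy.spatial.transform import Rotation as R
def tcp():
    s=robot.read_state(); q=s['orientation']; T=np.eye(4)
    T[:3,:3]=R.from_quat([q[1],q[2],q[3],q[0]]).as_matrix(); T[:3,3]=s['tcp_pos']; return T
def cloud(name):
    T=tcp(); c=viewer.read_camera(name); z=c['z_map'].astype(float); v,u=np.mgrid[:384,:512]
    P=np.stack([(u-c['cx'])/c['fx']*z,-(v-c['cy'])/c['fy']*z,-z,np.ones_like(z)],-1)
    M=T@c['hand_eye'] if name=='wrist' else np.linalg.inv(c['extrinsics'])
    W=(P@M.T)[...,:3]; W[z==0]=np.nan
    return c['color'],W
def save(n,im): cv2.imwrite('pics/'+n,cv2.cvtColor(im,cv2.COLOR_RGB2BGR))
E
python3 - <<'E'
from h import *
print(robot.read_state())
a,W=cloud('top'); b,V=cloud('scene')
np.savez('s.npz',a=a,W=W,b=b,V=V)
save('top.png',a);save('scene.png',b)
E
```

```text
pics
{'time_s': 0.0, 'qpos': array([ 1.18311264,  0.32184579, -0.07008839,  1.45168333,  0.02262249,
        1.37078968, -0.05685929]), 'qd': array([ 0.0002964 , -0.00060039,  0.00082223, -0.00041222, -0.00035537,
        0.00013214,  0.00115374]), 'joint_efforts': array([ 5.06153883e-04, -4.93587005e+01, -3.82067710e-01, -3.14343989e+01,
        1.29332775e-02,  1.12876296e-02,  1.24555760e-05]), 'tcp_pos': array([ 0.25394962, -0.59780562,  0.25520451]), 'orientation': array([-9.36328042e-04,  9.79880620e-01,  1.99582142e-01, -2.51415668e-04]), 'wrist_force': array([ 0.44825013, -0.55318969,  0.01483733]), 'wrist_torque': array([ 0.03462109, -0.01004401, -0.00311084]), 'finger_force': 0.0, 'gripper_width': 0.08514578290452139}
```

View pics/top.png

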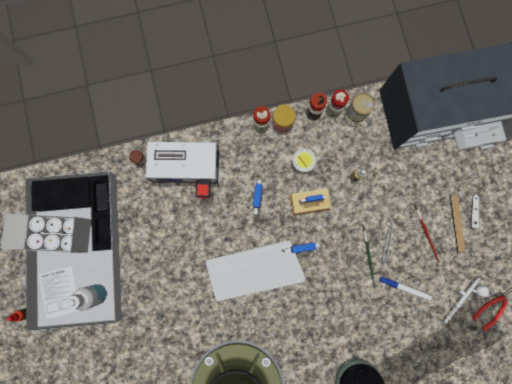

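View pics/scene.png

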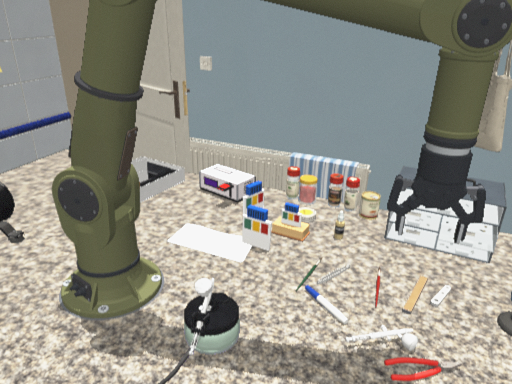

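The top view shows the stand (311,201) with the plate's blue grip, the box (182,162) with its slot (170,155) and red pad (203,190), the jar (137,157), the tin (304,160) and the dropper (359,174). Two larger decoy plates stand at (258,197) and (303,248).

Run:
```python
from h import *
d=np.load('s.npz');a,W=d['a'],d['W']
def blob(name,m):
    P=W[m]; P=P[~np.isnan(P[:,0])]
    if len(P)<4: print(name,len(P));return
    r=cv2.minAreaRect((P[:,:2]*1000).astype(np.float32))
    print(name,len(P),'med',np.median(P,0).round(4),'rect',np.round(r[0],1),np.round(r[1],1),round(r[2],1),'corners',cv2.boxPoints(r).round(0).tolist())
def win(u0,u1,v0,v1):
    m=np.zeros((384,512),bool);m[v0:v1,u0:u1]=1;return m
h=W[...,2]; I=a.astype(int);r,g,b=I[...,0],I[...,1],I[...,2]
for n,u,v in [('box',182,170),('slot',170,155),('lev',203,190),('jar',137,157),('stand',296,210),('grip',312,199),('tin',304,160),('drop',359,174)]: print(n,W[v,u].round(3))
blob('boxtop',win(140,225,135,190)&(abs(h-.07)<.006))
blob('slotdark',win(152,190,147,163)&(r<90))
blob('red',win(190,215,178,202)&(r>150)&(g<60))
blob('grip',win(295,328,190,210)&(b>120)&(r<80))
blob('gripz',win(295,328,190,210)&(h>.075))
blob('stand',win(285,335,180,220)&(abs(h-.03)<.006))
blob('dec1',win(245,270,175,220)&(h>.05))
blob('dec2',win(275,325,235,262)&(h>.05))
big=cv2.resize(a[120:270,120:380],None,fx=3,fy=3,interpolation=cv2.INTER_CUBIC);save('topbig.png',big)
```

```text
box [0.534 0.147 0.07 ]
slot [0.577 0.184 0.045]
lev [0.485 0.093 0.069]
jar [0.572 0.27  0.036]
stand [ 0.443 -0.139  0.03 ]
grip [ 0.464 -0.171  0.092]
tin [ 0.575 -0.16   0.021]
drop [ 0.53  -0.289  0.073]
boxtop 2488 med [0.5567 0.1462 0.0699] rect [546.8 151.7] [119.5 173.5] 0.2 corners [[487.0, 238.0], [487.0, 65.0], [607.0, 65.0], [606.0, 239.0]]
slotdark 0
red 0
grip 65 med [ 0.4665 -0.1759  0.0918] rect [ 466.8 -175.4] [ 9.1 37.9] 10.6 corners [[459.0, -158.0], [466.0, -195.0], [475.0, -193.0], [468.0, -156.0]]
gripz 98 med [ 0.4687 -0.1741  0.0914] rect [ 469.  -175.7] [13.2 39.6] 10.3 corners [[459.0, -157.0], [466.0, -196.0], [479.0, -194.0], [472.0, -155.0]]
stand 595 med [ 0.4644 -0.1743  0.0296] rect [ 469.2 -175.7] [50.5 94.4] 10.0 corners [[436.0, -134.0], [452.0, -227.0], [502.0, -218.0], [486.0, -125.0]]
dec1 226 med [ 0.466  -0.0378  0.1153] rect [468.9 -38.7] [17.7 81.8] 84.0 corners [[427.0, -43.0], [509.0, -52.0], [511.0, -34.0], [429.0, -26.0]]
dec2 238 med [ 0.3497 -0.1442  0.1163] rect [ 349.5 -145.4] [17.6 82.8] 10.9 corners [[333.0, -106.0], [349.0, -188.0], [366.0, -184.0], [350.0, -103.0]]
```

View pics/topbig.png

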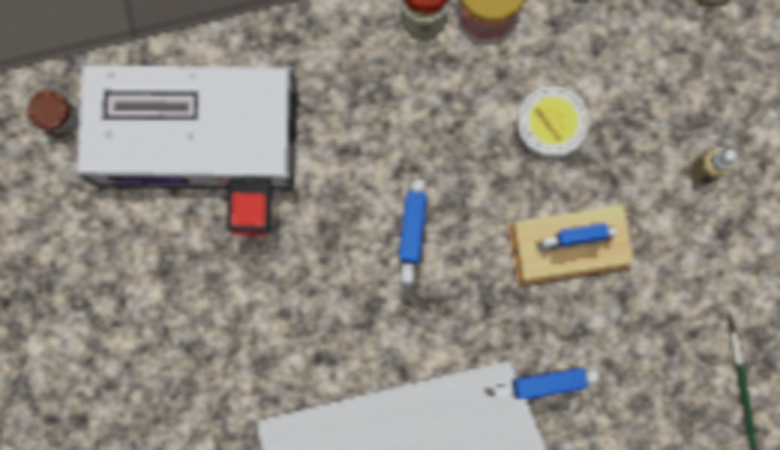

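>>> servo_tool([
  [1,[0.3,-0.25,0],0],
  [1,[0.6,-0.5,0],0],
  [1,[0.9,-0.76,0],0],
])

```text
time_s: 0.4
tcp_pos: [0.3076, -0.4918, 0.2556]
orientation: [-0.001, 0.98, 0.199, -0.0]
wrist_force: [0.1, -0.3, 0.4]
gripper_width: 0.0855
finger_force: 0.0
```

>>> servo_tool([
  [1,[0.3,-0.25,0],0],
  [1,[0.6,-0.5,0],0],
  [1,[0.9,-0.76,0],0],
])

```text
time_s: 0.7
tcp_pos: [0.3607, -0.3863, 0.2559]
orientation: [-0.0, 0.98, 0.199, -0.0]
wrist_force: [0.2, -0.1, 0.6]
gripper_width: 0.0856
finger_force: 0.0
```

>>> servo_tool([
  [1,[0.3,-0.25,0],0],
  [1,[0.6,-0.5,0],0],
  [1,[0.9,-0.76,0],0],
])

```text
time_s: 1.0
tcp_pos: [0.4138, -0.2813, 0.256]
orientation: [-0.0, 0.98, 0.199, -0.0]
wrist_force: [2.0, 0.7, -0.4]
gripper_width: 0.0853
finger_force: 0.0
```

>>> servo_tool([
  [1,[0.3,-0.25,0],0],
  [1,[0.6,-0.5,0],0],
  [1,[0.9,-0.76,0],0],
])

```text
time_s: 1.3
tcp_pos: [0.4668, -0.1762, 0.256]
orientation: [0.0, 0.98, 0.199, -0.0]
wrist_force: [0.6, -0.9, -1.2]
gripper_width: 0.0857
finger_force: 0.0
```

>>> servo_tool([
  [1,[0,0,0],-0.19],
  [1,[0,0,0],-0.38],
  [1,[0,0,0],-0.57],
  [1,[0,0,0],-0.76],
  [1,[0,0,0],-0.86],
  [1,[0,0,0],-0.86],
])

```text
time_s: 1.9
tcp_pos: [0.4663, -0.1776, 0.2559]
orientation: [-0.0, 0.858, 0.513, -0.0]
wrist_force: [-0.4, -0.3, -0.4]
gripper_width: 0.0855
finger_force: 0.0
```

>>> servo_tool([
  [1,[0,0,0],-0.19],
  [1,[0,0,0],-0.38],
  [1,[0,0,0],-0.57],
  [1,[0,0,0],-0.76],
  [1,[0,0,0],-0.86],
  [1,[0,0,0],-0.86],
  [1,[0,0,0],-0.86],
  [1,[0,0,0],-0.86],
])

```text
time_s: 2.7
tcp_pos: [0.4665, -0.1777, 0.2562]
orientation: [-0.0, 0.641, 0.768, -0.0]
wrist_force: [0.1, 0.3, -0.4]
gripper_width: 0.0854
finger_force: 0.0
```

```bash
cat >> h.py <<'E'
def delta(p,yaw=None):
    "world TCP target -> tool fractions; yaw (deg) of tool y, mod 180"
    T=tcp(); d=T[:3,:3].T@(np.array(p)-T[:3,3])*10
    y=np.degrees(np.arctan2(T[1,1],T[0,1])); print('tcp',T[:3,3].round(4),'yaw',round(y,2),'shift',d.round(3),end=' ')
    if yaw is not None: print('roll',round(-((yaw-y+90)%180-90)/45,3),end='')
    print()
def rect(name,W,m):
    P=W[m]; P=P[~np.isnan(P[:,0])]
    if len(P)<4: print(name,len(P));return
    r=cv2.minAreaRect((P[:,:2]*1000).astype(np.float32))
    print(name,len(P),'z',np.median(P[:,2]).round(4),'rect',np.round(r[0],1),np.round(r[1],1),round(r[2],1))
E
python3 - <<'E'
from h import *
a,W=cloud('wrist'); save('w1.png',a); np.savez('w1.npz',a=a,W=W)
I=a.astype(int);near=np.hypot(W[...,0]-.468,W[...,1]+.175)<.05
rect('gripz',W,near&(abs(W[...,2]-.0915)<.004))
rect('blue',W,near&(abs(W[...,2]-.0915)<.004)&(I[...,2]>120)&(I[...,0]<90))
E
```

```text
gripz 385 z 0.0925 rect [ 467.2 -178.2] [11.2 39. ] 10.3
blue 311 z 0.0926 rect [ 467.2 -178.9] [11.1 37.7] 10.7
```

View pics/w1.png

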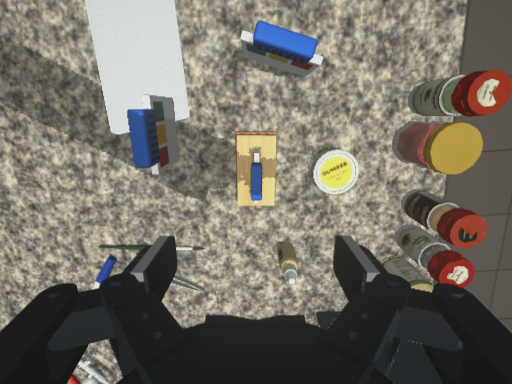

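The wrist view shows the small blue grip at (256,178) in the stand, centred under the tool and aligned with it, so I go down and grip it.

>>> servo_tool([
  [1,[0,0,0.3],0],
  [1,[0,0,0.6],0],
  [1,[0,0,0.85],0],
  [1,[0,0,0.95],0],
  [1,[0,0,0.95],0],
])

```text
time_s: 3.25
tcp_pos: [0.4658, -0.1773, 0.1601]
orientation: [-0.001, 0.64, 0.768, -0.0]
wrist_force: [-0.1, -0.3, 0.6]
gripper_width: 0.0856
finger_force: 0.0
```

>>> servo_tool([
  [1,[0.01,0,0.2],0],
  [1,[0.01,0.01,0.4],0],
  [1,[0.01,0.01,0.6],0],
  [1,[0.01,0.01,0.74],0],
  [1,[0.01,0.01,0.74],0],
  [1,[0.01,0.01,0.74],0],
])

```text
time_s: 3.85
tcp_pos: [0.4681, -0.1768, 0.0882]
orientation: [0.001, 0.64, 0.768, 0.0]
wrist_force: [0.3, 0.1, 0.5]
gripper_width: 0.0853
finger_force: 0.0
```

>>> servo_tool([
  [-1,[0,0,0],0],
  [-1,[0,0,0],0],
  [-1,[0,0,0],0],
  [-1,[0,0,0],0],
  [-1,[0,0,0],0],
  [-1,[0,0,0],0],
  [-1,[0,0,0],0],
  [-1,[0,0,0],0],
  [-1,[0,0,0],0],
  [-1,[0,0,0],0],
  [-1,[0,0,0],0],
  [-1,[0,0,0],0],
], force=35)

```text
time_s: 5.05
tcp_pos: [0.4677, -0.1766, 0.0875]
orientation: [0.0, 0.64, 0.768, 0.0]
wrist_force: [-0.6, -0.2, 3.7]
gripper_width: 0.0113
finger_force: 36.1
```

>>> servo_tool([
  [-1,[0,0,-0.1],0],
  [-1,[0,0,-0.2],0],
  [-1,[0,0,-0.4],0],
  [-1,[0,0,-0.6],0],
  [-1,[0,0,-0.8],0],
  [-1,[0,0,-0.9],0],
  [-1,[0,0,-0.9],0],
])

```text
time_s: 5.75
tcp_pos: [0.4681, -0.1769, 0.179]
orientation: [0.001, 0.64, 0.768, 0.0]
wrist_force: [0.8, 0.0, -0.9]
gripper_width: 0.0114
finger_force: 35.6
```

>>> servo_tool([
  [-1,[0,0,-0.3],0],
  [-1,[0,0,-0.6],0],
  [-1,[0,0,-0.8],0.1],
  [-1,[0,0,-0.8],0.22],
  [-1,[0,0,-0.8],0.22],
  [-1,[0,0,-0.8],0.22],
])

```text
time_s: 6.35
tcp_pos: [0.4667, -0.1763, 0.256]
orientation: [-0.001, 0.703, 0.711, -0.0]
wrist_force: [0.1, 0.1, -0.3]
gripper_width: 0.0117
finger_force: 35.6
```

Run:
```python
from h import *
print(robot.read_state()['gripper_width'])
c=viewer.read_camera('top'); M=np.linalg.inv(c['extrinsics'])
def pt(u,v,z):
    d=M[:3,:3]@np.array([(u-c['cx'])/c['fx'],-(v-c['cy'])/c['fy'],-1]); o=M[:3,3]; return o+d*(z-o[2])/d[2]
for u,v in [(104,92),(197,93),(197,118),(104,118),(150.5,105)]: print('slot',pt(u/3+119.8,v/3+119.8,.07).round(4))
for u,v in [(84,66),(291,67),(291,178),(79,176)]: print('box',pt(u/3+119.8,v/3+119.8,.07).round(4))
print('lever',pt(250/3+119.8,210/3+119.8,.064).round(4))
delta([.575,.08,.256],0)
```

```text
0.011652175490129521
slot [0.5817 0.2172 0.07  ]
slot [0.5822 0.1401 0.07  ]
slot [0.5611 0.1392 0.07  ]
slot [0.5597 0.216  0.07  ]
slot [0.5714 0.1781 0.07  ]
box [0.6036 0.2349 0.07  ]
box [0.6056 0.0629 0.07  ]
box [0.5121 0.0601 0.07  ]
box [0.5108 0.234  0.07  ]
lever [0.4859 0.0936 0.064 ]
tcp [ 0.4667 -0.1763  0.256 ] yaw 0.63 shift [2.551 1.111 0.   ] roll 0.014
```

>>> servo_tool([
  [-1,[0.2,0.1,0],0],
  [-1,[0.5,0.22,0],0],
  [-1,[0.85,0.37,0],0],
])

```text
time_s: 6.7
tcp_pos: [0.5032, -0.0914, 0.2563]
orientation: [-0.001, 0.704, 0.71, -0.001]
wrist_force: [-0.3, 0.0, -1.0]
gripper_width: 0.0117
finger_force: 35.6
```

>>> servo_tool([
  [-1,[0.3,0.13,0],0],
  [-1,[0.6,0.26,0],0],
  [-1,[0.85,0.37,0],0],
])

```text
time_s: 7.0
tcp_pos: [0.5398, -0.0038, 0.2564]
orientation: [-0.001, 0.703, 0.711, -0.0]
wrist_force: [-0.9, 0.0, 0.4]
gripper_width: 0.0113
finger_force: 35.6
```

>>> servo_tool([
  [-1,[0.3,0.13,0],0],
  [-1,[0.6,0.26,0],0],
  [-1,[0.85,0.37,0],0.014],
  [-1,[0.85,0.37,0],0.014],
  [-1,[0.85,0.37,0],0.014],
  [-1,[0.85,0.37,0],0.014],
])

```text
time_s: 7.6
tcp_pos: [0.5758, 0.078, 0.2566]
orientation: [-0.0, 0.708, 0.706, -0.001]
wrist_force: [-0.4, -0.3, -0.2]
gripper_width: 0.0115
finger_force: 35.6
```

Run:
```python
from h import *
a,W=cloud('wrist'); save('w2.png',a); np.savez('w2.npz',a=a,W=W,T=tcp())
delta([.5714,.178,.256],0)
m=abs(W[...,2]-.07)<.004; rect('box',W,m&(abs(W[...,0]-.558)<.06)&(abs(W[...,1]-.148)<.1))
```

```text
tcp [0.5759 0.0778 0.2568] yaw -0.21 shift [ 1.002 -0.048  0.007] roll -0.005
box 12782 z 0.0706 rect [551.8 149.2] [107.6 174.8] 0.3
```

View pics/w2.png

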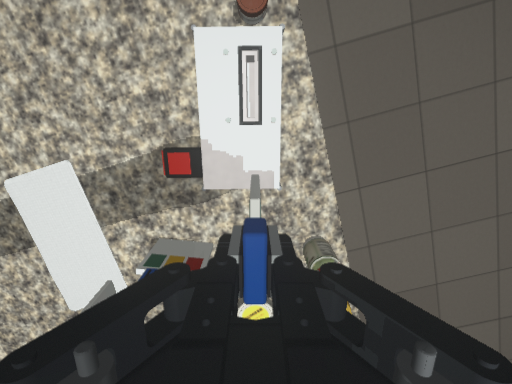

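The wrist view shows the bezel over columns 238–262 and rows 46–124, the lever pad at (180,162), and the held plate with its grip at (255,262) and blade end at (255,195).

Run:
```python
from h import *
d=np.load('w2.npz');a,W,T=d['a'],d['W'],d['T']; I=a.astype(int).sum(2)
c=viewer.read_camera('wrist'); M=T@c['hand_eye']
v,u=np.mgrid[:384,:512]
D=np.stack([(u-c['cx'])/c['fx'],-(v-c['cy'])/c['fy'],-np.ones(u.shape)],-1)@M[:3,:3].T
P=M[:3,3]+D*((.07-M[2,3])/D[...,2])[...,None]
w=np.zeros(u.shape,bool);w[38:132,228:272]=1
rect('bezel',P,w&(I<150))
w[:]=0;w[20:195,190:285]=1
rect('box top white',P,w&(I>360))
w[:]=0;w[145:180,160:200]=1
rect('red',W,w&(a[...,0]>150)&(a[...,1]<60))
m=(I>=0); Tw=(W-T[:3,3])@T[:3,:3]
for n,m in [('blue',(a[...,2]>100)&(a[...,0]<60)&(np.abs(Tw[...,2]+.005)<.05)&(v>210)&(v<300)&(u>235)&(u<275)),('blade',(u>245)&(u<265)&(v>178)&(v<212)&(Tw[...,2]<.1))]:
    Q=Tw[m];Q=Q[~np.isnan(Q[:,0])]; print(n,len(Q),np.percentile(Q,[2,50,98],axis=0).round(4).tolist())
    r=cv2.minAreaRect((Q[:,:2]*1000).astype(np.float32));print(np.round(r[0],1),np.round(r[1],1),round(r[2],1))
print(M[:3,3])
```

```text
bezel 0
box top white 14985 z 0.07 rect [554.3 147.8] [182.7 112.1] 89.7
red 451 z 0.0651 rect [481.5  93.5] [24.4 33.7] 88.8
blue 1503 [[-0.0181, -0.0063, -0.0059], [0.0008, -0.0008, -0.0047], [0.0168, 0.0042, -0.0036]]
[-1.  -0.9] [11.1 37.1] 89.5
blade 348 [[0.0202, -0.004, 0.016], [0.0273, -0.0008, 0.0208], [0.0279, 0.002, 0.0601]]
[23.5 -1. ] [6.6 9.4] 87.9
[0.57535625 0.14816265 0.37501207]
```

Run:
```python
from h import *
d=np.load('w2.npz');a,W,T=d['a'],d['W'],d['T']; I=a.astype(int).sum(2)
print(I[85,225:275].tolist(),I[40:130,250].tolist())
c=viewer.read_camera('wrist'); M=T@c['hand_eye']
v,u=np.mgrid[:384,:512]
D=np.stack([(u-c['cx'])/c['fx'],-(v-c['cy'])/c['fy'],-np.ones(u.shape)],-1)@M[:3,:3].T
P=M[:3,3]+D*((.07-M[2,3])/D[...,2])[...,None]
w=np.zeros(u.shape,bool);w[40:130,232:268]=1
for t in (200,300): rect('bezel',P,w&(I<t))
print(P[85,200].round(4),P[85,280].round(4))
```

```text
[691, 690, 691, 691, 691, 691, 691, 691, 692, 691, 691, 691, 691, 569, 316, 247, 250, 381, 655, 676, 676, 486, 594, 682, 634, 615, 616, 618, 615, 632, 646, 645, 647, 395, 256, 247, 258, 664, 692, 691, 691, 691, 691, 690, 691, 691, 690, 691, 691, 690] [684, 685, 685, 685, 686, 515, 296, 238, 240, 224, 435, 630, 658, 658, 656, 439, 312, 311, 309, 308, 313, 312, 495, 599, 619, 619, 621, 617, 617, 616, 615, 615, 616, 617, 620, 615, 616, 615, 616, 613, 614, 613, 611, 614, 613, 615, 614, 619, 619, 621, 621, 622, 622, 622, 623, 622, 622, 621, 619, 617, 614, 614, 629, 632, 630, 629, 629, 628, 628, 627, 626, 625, 628, 627, 627, 627, 627, 599, 649, 662, 664, 460, 276, 249, 248, 650, 694, 694, 694, 694]
bezel 0
bezel 533 z 0.07 rect [570.4 176.6] [23.5 78. ] 0.1
[0.5169 0.1784 0.07  ] [0.6024 0.178  0.07  ]
```

>>> servo_tool([
  [-1,[0.3,-0.02,0],0],
  [-1,[0.6,-0.04,0],0],
  [-1,[0.9,-0.05,0],-0.007],
  [-1,[0.99,-0.05,0],-0.007],
  [-1,[0.99,-0.05,0.3],-0.007],
  [-1,[0.99,-0.05,0.6],-0.007],
  [-1,[0.99,-0.05,0.85],-0.007],
  [-1,[0.99,-0.05,0.95],-0.007],
  [-1,[0.99,-0.05,0.95],-0.007],
  [-1,[0.99,-0.05,0.95],-0.007],
])

```text
time_s: 8.75
tcp_pos: [0.5721, 0.1782, 0.1635]
orientation: [0.001, 0.706, 0.708, 0.001]
wrist_force: [0.4, -0.0, 0.2]
gripper_width: 0.0114
finger_force: 35.6
```

Run:
```python
from h import *
delta([.571,.1775,.1055],0)
a,W=cloud('wrist'); b,V=cloud('scene')
x=cv2.resize(b[150:240,180:290],(512,420),interpolation=cv2.INTER_CUBIC)
save('w3.png',a)
```

```text
tcp [0.5721 0.1782 0.1635] yaw 0.16 shift [-0.007 -0.012  0.579] roll 0.004
```

View pics/w3.png

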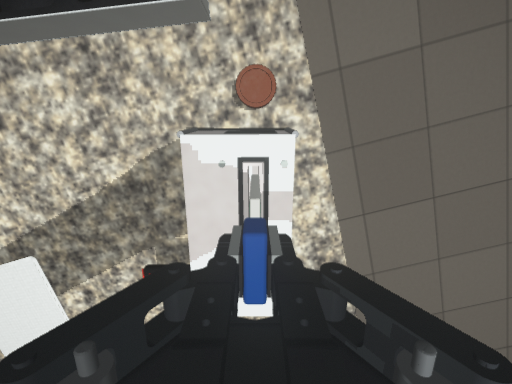

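The blade sits over the slot (about column 255, bezel 238–268), to within about 1 mm, so I correct that and insert slowly.

>>> servo_tool([
  [-1,[0,-0.01,0],0.004],
  [-1,[-0.005,-0.01,0.08],0.004],
  [-1,[-0.005,-0.01,0.14],0.004],
  [-1,[-0.005,-0.01,0.2],0.004],
  [-1,[-0.005,-0.01,0.25],0.004],
  [-1,[-0.005,-0.01,0.25],0.004],
])

```text
time_s: 9.45
tcp_pos: [0.5697, 0.178, 0.1361]
orientation: [-0.001, 0.707, 0.707, -0.001]
wrist_force: [0.5, 0.3, -1.3]
gripper_width: 0.0114
finger_force: 35.5
```

>>> servo_tool([
  [-1,[0,0,0.06],0],
  [-1,[0,0,0.12],0],
  [-1,[0,0,0.18],0],
  [-1,[0,0,0.23],0],
  [-1,[0,0,0.26],0],
  [-1,[0,0,0.28],0],
  [-1,[0,0,0.28],0],
])

```text
time_s: 10.15
tcp_pos: [0.5701, 0.178, 0.109]
orientation: [-0.0, 0.707, 0.707, -0.0]
wrist_force: [0.3, 1.0, -1.2]
gripper_width: 0.0114
finger_force: 35.6
```

>>> servo_tool([
  [-1,[0,0,0.015],0],
  [-1,[0,0,0.03],0],
  [-1,[0,0,0.04],0],
  [-1,[0,0,0.04],0],
  [-1,[0,0,0.04],0],
])

```text
time_s: 10.65
tcp_pos: [0.5705, 0.1781, 0.1056]
orientation: [0.0, 0.707, 0.707, 0.0]
wrist_force: [0.2, 0.9, 2.5]
gripper_width: 0.0114
finger_force: 35.8
```

>>> servo_tool([
  [1,[0,0,0],0],
  [1,[0,0,0],0],
  [1,[0,0,0],0],
  [1,[0,0,0],0],
  [1,[0,0,0],0],
  [1,[0,0,0],0],
  [1,[0,0,0],0],
  [1,[0,0,0],0],
])

```text
time_s: 11.45
tcp_pos: [0.5703, 0.178, 0.1053]
orientation: [0.0, 0.707, 0.707, -0.0]
wrist_force: [0.0, 0.0, 0.6]
gripper_width: 0.0856
finger_force: 0.0
```

>>> servo_tool([
  [1,[0,0,-0.1],0],
  [1,[0,0,-0.3],0],
  [1,[0,0,-0.6],0],
  [1,[0,0,-0.9],0],
  [1,[0,0,-0.9],0],
  [1,[0,0,-0.9],0],
])

```text
time_s: 12.05
tcp_pos: [0.5708, 0.1782, 0.1966]
orientation: [0.001, 0.707, 0.707, 0.001]
wrist_force: [-0.7, 0.1, -0.4]
gripper_width: 0.0855
finger_force: 0.0
```

Run:
```python
from h import *
a,W=cloud('wrist'); save('w4.png',a); np.savez('w4.npz',a=a,W=W,T=tcp())
n=(abs(W[...,0]-.5705)<.03)&(abs(W[...,1]-.178)<.035)
rect('grip',W,n&(a[...,2]>100)&(a[...,0]<60)&(W[...,2]>.09)&(W[...,2]<.13))
rect('red',W,(a[...,0]>150)&(a[...,1]<60)&(abs(W[...,0]-.485)<.03)&(abs(W[...,1]-.093)<.03))
delta([.486,.093,.196],0)
```

```text
grip 62 z 0.1101 rect [570.  182.2] [26.3 10.5] 89.6
red 152 z 0.0651 rect [491.8  92.9] [26.8 12.8] 79.5
tcp [0.5701 0.1778 0.1954] yaw 0.02 shift [-0.848 -0.842 -0.006] roll 0.001
```

View pics/w4.png

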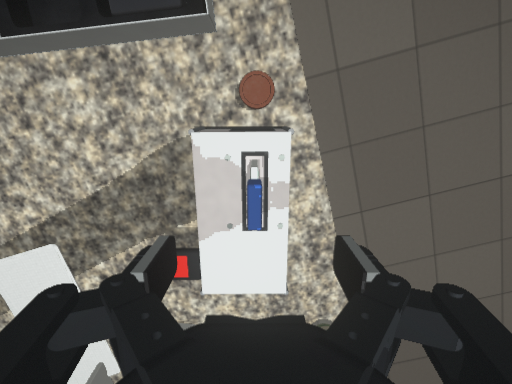

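The plate is seated: the grip's top is at z = 0.110, as it should be, and the grip sits at (255,205) inside the bezel. Next I check the last joint's angle before turning 90° for clearance to the box front.

Run:
```python
from h import *
print(robot.read_state()['qpos'].round(2))
```

```text
[ 0.25  0.32 -0.71  1.65  0.22  1.25 -0.51]
```

>>> servo_tool([
  [-1,[-0.2,-0.2,-0.1],0],
  [-1,[-0.5,-0.5,-0.1],0],
  [-1,[-0.85,-0.84,-0.1],0],
  [-1,[-0.85,-0.84,-0.1],0],
  [-1,[-0.85,-0.84,-0.1],0],
  [-1,[-0.85,-0.84,-0.1],0],
  [-1,[-0.85,-0.84,-0.1],0],
  [-1,[-0.85,-0.84,-0.1],0],
])

```text
time_s: 12.9
tcp_pos: [0.4867, 0.0941, 0.2051]
orientation: [-0.001, 0.706, 0.708, 0.0]
wrist_force: [1.2, 0.5, 0.0]
gripper_width: -0.0
finger_force: 0.0
```

>>> servo_tool([
  [-1,[0,0,0],0.19],
  [-1,[0,0,0],0.38],
  [-1,[0,0,0],0.57],
  [-1,[0,0,0],0.76],
  [-1,[0,0,0],0.95],
  [-1,[0,0,0],1],
  [-1,[0,0,0],1],
])

```text
time_s: 13.6
tcp_pos: [0.4865, 0.0937, 0.2051]
orientation: [-0.0, 0.924, 0.383, -0.0]
wrist_force: [0.3, 0.0, -0.4]
gripper_width: -0.0003
finger_force: 0.0
```

>>> servo_tool([
  [-1,[0,0,0],0.19],
  [-1,[0,0,0],0.38],
  [-1,[0,0,0],0.57],
  [-1,[0,0,0],0.76],
  [-1,[0,0,0],0.95],
  [-1,[0,0,0],1],
  [-1,[0,0,0],1],
])

```text
time_s: 14.3
tcp_pos: [0.4864, 0.0934, 0.2052]
orientation: [-0.0, 1.0, 0.001, -0.0]
wrist_force: [-0.3, -0.1, 0.8]
gripper_width: 0.0001
finger_force: 0.0
```

Run:
```python
from h import *
print(robot.nose_length)
delta([.4855,.0935,.095])
c,V=cloud('top')
rect('red',V,(c[...,0]>120)&(c[...,1]<60)&(abs(V[...,0]-.485)<.03)&(abs(V[...,1]-.093)<.03)&(V[...,2]<.08))
```

```text
0.025
tcp [0.4864 0.0934 0.2052] yaw -89.87 shift [-9.000e-03 -1.000e-03  1.102e+00] 
red 48 z 0.0646 rect [487.6  96.6] [26.  24.9] 4.5
```

>>> servo_tool([
  [-1,[0,0,0.3],0],
  [-1,[0,0,0.6],0],
  [-1,[0,0,0.85],0],
  [-1,[0,0,1],0],
  [-1,[0,0,1],0],
  [-1,[0,0,1],0],
])

```text
time_s: 14.95
tcp_pos: [0.4869, 0.0932, 0.1059]
orientation: [-0.0, 1.0, 0.001, 0.0]
wrist_force: [-0.2, -0.7, 0.8]
gripper_width: 0.0004
finger_force: 0.0
```

>>> servo_tool([
  [-1,[0,0,0.05],0],
  [-1,[0,0,0.1],0],
  [-1,[0,0,0.15],0],
  [-1,[0,0,0.19],0],
  [-1,[0,0,0.19],0],
  [-1,[0,0,0.19],0],
])

```text
time_s: 15.55
tcp_pos: [0.4866, 0.0929, 0.0866]
orientation: [0.0, 1.0, 0.0, 0.0]
wrist_force: [-0.4, -0.9, 4.5]
gripper_width: -0.0001
finger_force: 1.9
```

>>> servo_tool([
  [-1,[0,0,0.04],0],
  [-1,[0,0,0.08],0],
  [-1,[0,0,0.12],0],
  [-1,[0,0,0.16],0],
  [-1,[0,0,0.2],0],
  [-1,[0,0,0.22],0],
  [-1,[0,0,0.22],0],
  [-1,[0,0,0.22],0],
])

```text
time_s: 16.35
tcp_pos: [0.4866, 0.0929, 0.0649]
orientation: [0.0, 1.0, 0.0, 0.0]
wrist_force: [-1.4, -1.3, 7.1]
gripper_width: 0.0002
finger_force: 3.3
```

>>> servo_tool([
  [-1,[0,0,0.02],0],
  [-1,[0,0,0.03],0],
  [-1,[0,0,0.03],0],
  [-1,[0,0,0.03],0],
])

```text
time_s: 16.75
tcp_pos: [0.4866, 0.0929, 0.0618]
orientation: [0.0, 1.0, 0.0, 0.0]
wrist_force: [-1.2, -0.7, 6.5]
gripper_width: 0.0002
finger_force: 2.9
```

>>> servo_tool([
  [-1,[0,0,0.01],0],
  [-1,[0,0,0.01],0],
  [-1,[0,0,0.01],0],
])

```text
time_s: 17.05
tcp_pos: [0.4866, 0.0929, 0.0608]
orientation: [0.0, 1.0, 0.0, 0.0]
wrist_force: [-1.0, -0.9, 6.0]
gripper_width: 0.0002
finger_force: 2.9
```

>>> servo_tool([
  [-1,[0,0,0.01],0],
  [-1,[0,0,0.01],0],
  [-1,[0,0,0.01],0],
])

```text
time_s: 17.35
tcp_pos: [0.4866, 0.0929, 0.06]
orientation: [0.0, 1.0, 0.0, 0.0]
wrist_force: [-1.7, -0.5, 7.8]
gripper_width: 0.0001
finger_force: 3.6
```

Run:
```python
from h import *
print([robot.read_state()[k].round(4) for k in('tcp_pos','wrist_force','wrist_torque')])
b,V=cloud('scene'); a,W=cloud('wrist')
x=cv2.resize(b[155:210,190:270],(780,536),interpolation=cv2.INTER_CUBIC)
save('s5.png',x)
n=(abs(V[...,0]-.47)<.03)&(abs(V[...,1]-.093)<.04)&(V[...,2]>.02)&(V[...,2]<.08)
rect('red',V,n&(b[...,0]>150)&(b[...,1]<60))
```

```text
[array([0.4866, 0.0929, 0.06  ]), array([-1.6987, -0.5379,  7.8017]), array([-0.1567,  0.3617, -0.0031])]
red 5 z 0.035 rect [474.9  88.9] [17.7 27.3] 24.1
```

View pics/s5.png

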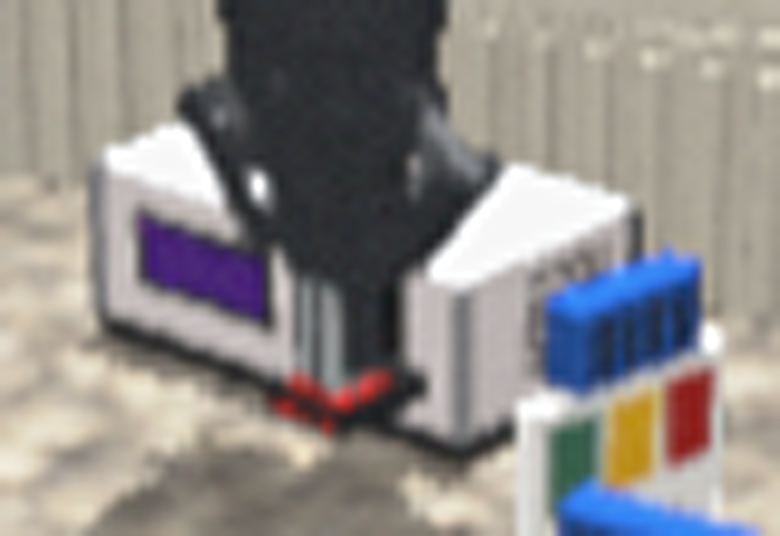

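The tab is down at the red mark, with red pad pixels at about (290–390, 380–420) and z ≈ 0.035. The force dipped and is rising again, so the third notch is close and I go on in 0.5–1 mm steps.

>>> servo_tool([
  [-1,[0,0,0.006],0],
  [-1,[0,0,0.006],0],
  [-1,[0,0,0.006],0],
  [-1,[0,0,0.006],0],
])

```text
time_s: 17.85
tcp_pos: [0.4866, 0.0929, 0.0595]
orientation: [0.0, 1.0, 0.0, 0.0]
wrist_force: [-2.1, -0.7, 8.0]
gripper_width: -0.0003
finger_force: 4.1
```

>>> servo_tool([
  [-1,[0,0,0.004],0],
  [-1,[0,0,0.004],0],
  [-1,[0,0,0.004],0],
  [-1,[0,0,0.004],0],
])

```text
time_s: 18.25
tcp_pos: [0.4867, 0.0929, 0.0591]
orientation: [0.0, 1.0, 0.0, 0.0]
wrist_force: [-2.0, -0.4, 9.1]
gripper_width: -0.0001
finger_force: 4.1
```

>>> servo_tool([
  [-1,[0,0,0.004],0],
  [-1,[0,0,0.004],0],
  [-1,[0,0,0.004],0],
  [-1,[0,0,0.004],0],
  [-1,[0,0,0.004],0],
])

```text
time_s: 18.75
tcp_pos: [0.4866, 0.0929, 0.0587]
orientation: [0.0, 1.0, 0.0, 0.0]
wrist_force: [-2.4, -1.1, 8.4]
gripper_width: -0.0001
finger_force: 4.1
```

Run:
```python
from h import *
a,V=cloud('top'); s=robot.read_state(); print(s['tcp_pos'].round(4),s['wrist_force'].round(1))
b,W=cloud('wrist')
n=(abs(W[...,0]-.5705)<.03)&(abs(W[...,1]-.178)<.035)
rect('grip',W,n&(b[...,2]>100)&(b[...,0]<60)&(W[...,2]>.085)&(W[...,2]<.13))
for nm,u,v in [('jar',137,157),('tin',304,160),('drop',359,174)]: print(nm,V[v,u].round(3))
```

```text
[0.4866 0.0929 0.0587] [-2.7 -0.6  8.9]
grip 0
jar [0.571 0.269 0.041]
tin [ 0.575 -0.16   0.021]
drop [ 0.531 -0.291  0.068]
```

```bash
python3 -c "
from plant import robot
print(robot.sign_off())"
```

```text
the job is handed in; nothing more can be done
None
```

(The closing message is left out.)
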